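# Work the guarded hand press

### The arm

A 6-joint arm with a two-finger parallel gripper is mounted at the origin on a cart in front of the work surface, level with it; the furniture and walls round the work are solid. World frame = base frame: x ahead of the robot, y to its left, z up, the work surface at z = 0. Lengths are in mm, angles in degrees, forces in N, time in s.
With the tool pointing down it reaches from about 300 to 1000 mm from the base axis. Payload 5.1 kg.
Tool frame: the origin (TCP) lies between the finger pads; the fingertips stand 25 mm ahead of it and the grasp point (between the pads) lies 6 mm ahead of it; x points along the fingers, y is the direction in which the jaws open and shut, and the axes are right-handed (so a half turn about x gives the same grasp; the last joint's range is limited). The gripper opens to 95 mm and grips with 3 to 60 N. Pads are 20 mm wide; open, the fingers measure 119 mm over their backs; the gripper's body (75 mm by 180 mm) begins 59 mm behind the grasp point.
Start: joints at [-77.842, 7.093, 94.555, -0, 78.352, -4.733], TCP at [188.824, -621.957, 214.456] pointing down, gripper open.
Joint ranges: [-149.61, 149.61], [-58.7, 133.49], [1.44, 155.28], [-77.14, 257.14], [18.33, 153.61], [-166.67, 166.67]. Speed limits (degrees/s): [147.25, 147.25, 180, 180, 180, 180].

### API

Orientations are given as [roll, pitch, yaw] about the fixed x, y, z axes, in that order (R = Rz(yaw) Ry(pitch) Rx(roll)).
In Python, from cell import observe, imaging, finish_job gives the robot as it stands.
- The arm moves only by the tool arm_command, never from a script. Its argument "motion" is a list of rows, each an object with "xyz": the shift along the tool's x, y, z in cm, a list of three; "rot": the turn, a rotation vector about the tool's x, y, z in rad, a list of three. In form: [{"xyz": [x, y, z], "rot": [ax, ay, az]}, ...]. A call has 1 to 10 rows; each row shifts and turns the pose as measured when the row begins, along the tool's axes as they then stand; what a row does not reach is not made up. A row lasts 1/8 s, in which the tool goes at most 62.5 mm and 10.7 degrees, less where a joint would pass 70% of its speed; a pose out of reach is approached as far as the arm can. A call is refused whole if a number of a shift passes 6.25 or a number of a turn 0.188, either way. A call with a gripper value outside its range is refused whole. "claw" is the gripper's target within -1 to 1 (fully open at 1, half-way at 0, shut at -1), set as the call begins (left out, the last holds). The fingers move at their own pace and stop on an object; "grip_force" is the grip in N (left out, the last holds). Time passes only in rows, so rows that do not move let the fingers close. It gives the time, the measured TCP pose, the force and the opening at its end, in the units of the state.
- observe(): the state, without advancing time (a new reading comes with each control period).
- imaging.snapshot(name): name is "side" or "top"; returns the picture (480x640x3 uint8, red, green, blue); there is no depth.
- imaging.camera_params(name): a dict with "fov_y" (degrees; the focal length in pixels is half the picture's height over the tangent of half this angle, whatever the lens; pixels are square), "cx", "cy" (the principal point, pixels), "camera_from_world" (4x4, takes a point from world to camera coordinates). Camera axes: x right, y down, z forward; pixel columns grow to the right and rows downward; lengths in mm; the calibration is good to about 2 mm. A picture is of the moment at which its call begins. camera_params takes no time and is no camera call.
- finish_job(): hands the job in, once; it reports no verdict.
The state is a dict: "time": time; "joints": joint angles; "joint_vel": joint speeds; "effort": joint torques, N m; "tool_pos": TCP position; "tcp_rot": TCP orientation; "wrist_force": force on the tool from outside, world axes, zero at the start; "moment": the same for the moment, N m; "opening": finger opening in mm.
Only numpy, scipy, OpenCV 4.12 (cv2) and the standard library are available. Lean on these libraries where they do the work, as an engineer would, in place of code of your own. Each camera call takes 0.05 s, during which the arm holds its last target.

### The job

Press a pellet on the small guarded hand press: push its sliding tray all the way in by the blue upright plate at its front, then reach down through the square window in the yellow guard and press the red lever pad fully down, keep it down for about three seconds, and let it come back up by itself with the tray still fully in. Do not touch the guard on the way, do not press the lever before the tray is in, and leave the two jars, the black bung and the amber dropper bottle where they stand.

Things in the scene. Friction and masses are not known exactly. Their poses are not given: they have to be found in the camera images.
- press: Grey hand press fixed to the worktop, base plate 195 x 130 mm. Origin on the worktop straight below the middle of the guard window and the lever pad; x points into the press (the way the tray is pushed), y to the left of that, z up. It stands at varying places and yaws.
- guard: Fixed yellow guard over the press, 120 x 120 mm in plan, top at z = 100 mm: a 4 mm thick top plate with a square window, 76 x 76 mm (38 mm each way from its centre, sides along the press x and y), on four corner posts, with clear side and front panels. Origin and axes as the press. The front panel's lower edge is 56 mm up; the tray passes below it. The guard must not be touched.
- window (a point): Centre of the guard window, at the top face of the guard plate (100 mm above the worktop). Axes as the press.
- lever_pad (a point): Top centre of the round red lever pad, 34 mm across, domed, in the middle of the window when seen from above: 78 mm above the worktop at rest (22 mm below the guard's top face), about 60 mm when fully down (40 mm below it). Press it straight down. It and the metal arm behind it are the only things below the window opening apart from the tray. Its axes are the press axes at rest.
- lever_arm (a joint): Lever angle in rad: 0 at rest (up), 0.24 fully down at a solid stop. The pad, 75 mm from the pivot behind it (further along the press x), goes down 18 mm. A spring lifts it back: about 3 N at the pad at the start of travel, 8 N at the bottom.
- push_face (a point): Middle of the front face of the blue upright push plate on the tray, 60 mm wide, from 12 to 54 mm above the worktop, 8 mm thick; this point is 36 mm up. The face looks along the press -x; push it along the press +x. Fully out it lies 162 mm in front of the press origin, fully in 120 mm (60 mm in front of the guard's front). Nothing lies beneath or in front of it but the worktop. Axes as the press.
- tray (a joint): Tray slide in m: 0 fully out, 0.042 fully in at a solid stop. Moves along the press +x, with about 2 N friction, and stays where it is left.
- jar_white: Loose white sample jar with white cap, 40 mm across, 48 mm high, beside the press. Origin at the centre of its underside. To be left alone.
- jar_red: Loose white sample jar with red cap, 33 mm across, 44 mm high, beside the press. Origin at the centre of its underside. To be left alone.
- black_bung: Loose black rubber bung, 28 mm across, 25 mm high, beside the press. Origin at the centre of its underside. To be left alone.
- amber_bottle: Loose amber dropper bottle with black top, 33 mm across, 100 mm high, left of the press. Origin at the centre of its underside. To be left alone.

How it is judged:
By the outcome, as a careful person would: the job done as asked, in the order asked, and still so for the second after the job is handed in, with the robot touching nothing.
It also fails if it takes over 51 s, if anything falls off the work surface, if the arm or the gripper's body presses on something with over 40 N, if the wrist force passes 120 N, or if a joint passes its speed limit or range.

## Working session

There is one attempt and no reset: what is moved stays moved. The work goes in short steps, Python scripts to look and compute and a tool call to move; the robot and the scene stay as the last step left them, time stands still between calls to the robot, and variables do not carry over. Pictures are saved under pics/ and viewed, and the job is handed in when it is done.

Besides the shell and the picture viewer there is one more tool, called after "Call:" as name([rows], argument=value, ...), one row to a line, values as JSON. arm_command: Moves the arm, as the interface text tells. Its arguments: {"type":"object","properties":{"motion":{"type":"array"},"claw":{"type":"number"},"grip_force":{"type":"number"}},"required":["motion"]}

```bash
mkdir -p pics; python3 - <<'E'
from cell import observe, imaging
import cv2
print(observe())
for n in("side","top"):
    p=imaging.camera_params(n);print(n,p)
    cv2.imwrite(f"pics/{n}0.png",imaging.snapshot(n)[:,:,::-1])
E
```

```text
{'time': 0.0, 'joints': array([-7.78425636e+01,  7.13250664e+00,  9.46334679e+01, -1.25489339e-03,
        7.83503015e+01, -4.73226639e+00]), 'joint_vel': array([ 0.09603722,  0.03577842,  0.01872402, -0.02130718,  0.00578791,
       -0.06126938]), 'effort': array([ 1.22241676e-03, -4.17597735e+01, -3.59933853e+01,  7.74856866e-02,
        4.93133033e-02, -1.87491714e-04]), 'tool_pos': array([ 188.68080489, -621.34997001,  213.20454704]), 'tcp_rot': array([-94.12692403,  89.88371748, 102.7630334 ]), 'wrist_force': array([0.54046682, 0.70301673, 0.37573824]), 'moment': array([ 0.03295116,  0.01076851, -0.03001898]), 'opening': 94.76955370639318}
side {'fov_y': 43.164538444608056, 'cx': 318.94109871912667, 'cy': 236.12885962815022, 'camera_from_world': array([[ 3.27885553e-02, -9.99459891e-01,  2.19925292e-03,
        -2.63861522e+02],
       [-8.88505727e-01, -3.01560865e-02, -4.57873546e-01,
         5.16956554e+02],
       [ 4.57692565e-01,  1.30589633e-02, -8.89014611e-01,
         6.70094084e+02],
       [ 0.00000000e+00,  0.00000000e+00,  0.00000000e+00,
         1.00000000e+00]])}
top {'fov_y': 45.469469463639776, 'cx': 324.4737350254931, 'cy': 236.56995308407647, 'camera_from_world': array([[-1.21980013e-02, -9.99870066e-01, -1.05385255e-02,
        -2.24265128e+02],
       [-9.98273041e-01,  1.27828444e-02, -5.73370211e-02,
         5.29621829e+02],
       [ 5.74642833e-02,  9.82092888e-03, -9.98299256e-01,
         9.07965511e+02],
       [ 0.00000000e+00,  0.00000000e+00,  0.00000000e+00,
         1.00000000e+00]])}
```

View pics/side0.png

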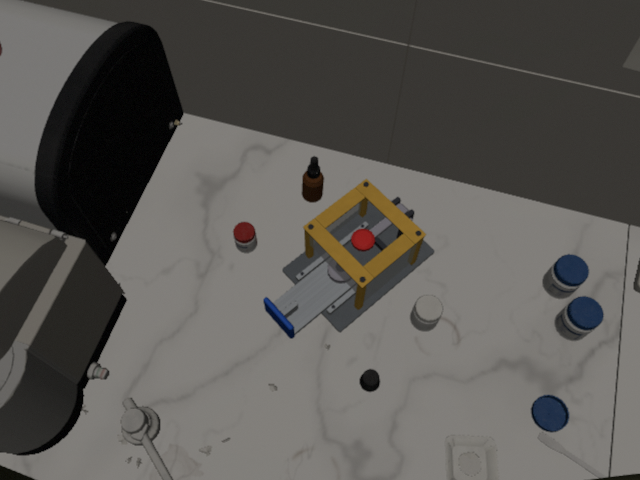

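View pics/top0.png

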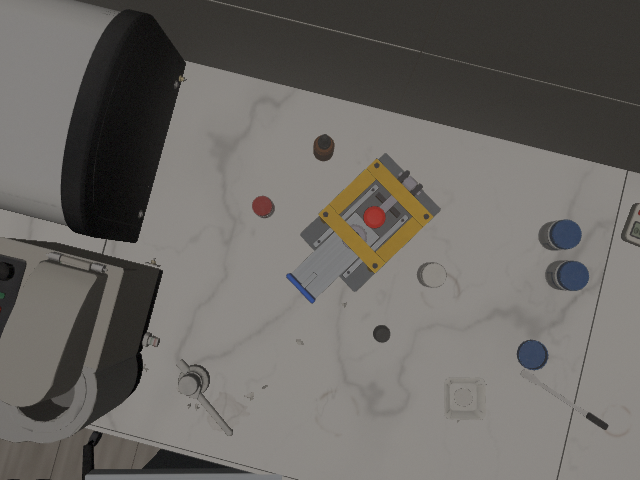

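The side view shows the guard corners at about (366,185), (422,233), (362,280) and (307,228), the pad at (363,240) and the push plate at (280,317). The top view shows the pad at (374,217) and the plate at (300,288). Next I'll measure these.

```bash
cat > h.py <<'E'
import numpy as np, cv2
from cell import observe, imaging
def ray(n,uv):
    p=imaging.camera_params(n);f=240/np.tan(np.radians(p["fov_y"]/2));T=p["camera_from_world"]
    d=T[:3,:3].T@np.array([(uv[0]-p["cx"])/f,(uv[1]-p["cy"])/f,1]);return -T[:3,:3].T@T[:3,3],d
def onz(n,uv,z):
    c,d=ray(n,uv);return c+d*(z-c[2])/d[2]
def tri(a,b):
    (c1,d1),(c2,d2)=ray("side",a),ray("top",b)
    s=np.linalg.lstsq(np.c_[d1,-d2],c2-c1,rcond=None)[0]
    return (c1+d1*s[0]+c2+d2*s[1])/2,np.linalg.norm(c1+d1*s[0]-c2-d2*s[1])
def proj(n,P):
    p=imaging.camera_params(n);f=240/np.tan(np.radians(p["fov_y"]/2));T=p["camera_from_world"]
    q=T[:3,:3]@np.array(P)+T[:3,3];return q[:2]/q[2]*f+[p["cx"],p["cy"]]
E
cat > m.py <<'E'
from h import *
import sys
C={}
for n in("side","top"):
    im=cv2.imread(sys.argv[1]%n);h=cv2.cvtColor(im,cv2.COLOR_BGR2HSV)
    def big(lo,hi,roi=(230,120,460,345)):
        m=cv2.inRange(h,lo,hi);k=np.zeros_like(m);x0,y0,x1,y1=roi;k[y0:y1,x0:x1]=m[y0:y1,x0:x1]
        cs,_=cv2.findContours(k,cv2.RETR_EXTERNAL,cv2.CHAIN_APPROX_NONE);return max(cs,key=cv2.contourArea),k
    red,_=big((0,170,90),(8,255,255),(330,190,400,260)); M=cv2.moments(red); r=np.array([M['m10'],M['m01']])/M['m00']
    blue,_=big((105,150,60),(130,255,255)); 
    yel,k=big((15,140,80),(30,255,255))
    # window: hole contour
    cs,hi=cv2.findContours(k,cv2.RETR_CCOMP,cv2.CHAIN_APPROX_NONE)
    hole=max([c for c,q in zip(cs,hi[0]) if q[3]>=0],key=cv2.contourArea)
    print(n,"red",r,onz(n,r,76).round(1),"area",cv2.contourArea(red))
    for nm,c,z in(("hole",hole,100),("yel",yel,100),("blue",blue,54)):
        W=np.array([onz(n,p[0],z)[:2] for p in c],np.float32)
        R=cv2.minAreaRect(W);print(nm,np.round(R[0],1),np.round(R[1],1),round(R[2],1),"px",np.round(cv2.boxPoints(cv2.minAreaRect(c))).tolist())
        C[n,nm]=cv2.minAreaRect(c)[0]
    C[n,"red"]=r
for k in("red","hole","blue"):print(k,tri(C["side",k],C["top",k]))
E
python3 m.py pics/%s0.png
```

```text
side red [362.64327485 239.06725146] [ 548.5 -307.1   76. ] area 342.0
hole [ 549.6 -307.3] [78.7 77.4] 43.1 px [[324.0, 228.0], [362.0, 191.0], [404.0, 233.0], [366.0, 270.0]]
yel [ 549.2 -307.5] [119.4 120.4] 43.0 px [[303.0, 227.0], [362.0, 169.0], [425.0, 234.0], [366.0, 292.0]]
blue [ 442.9 -193.7] [57.5  7.6] 42.9 px [[263.0, 300.0], [267.0, 296.0], [294.0, 327.0], [289.0, 330.0]]
top red [373.94350282 216.86337956] [ 551.9 -306.2   76. ] area 324.5
hole [ 552.1 -306.4] [78.7 78.5] 43.0 px [[337.0, 214.0], [376.0, 177.0], [413.0, 216.0], [375.0, 253.0]]
yel [ 552.2 -306.4] [118.8 118.9] 43.0 px [[318.0, 214.0], [377.0, 158.0], [433.0, 217.0], [374.0, 273.0]]
blue [ 445.7 -192.4] [54.2  5.4] 44.5 px [[286.0, 277.0], [289.0, 275.0], [314.0, 300.0], [311.0, 302.0]]
red (array([ 552.69243983, -307.22657868,   67.66017288]), np.float64(0.7913154577185973))
hole (array([ 552.42525781, -307.08323522,   94.92210052]), np.float64(0.5118437233944793))
blue (array([ 445.43091072, -192.63826013,   46.20717046]), np.float64(1.3083125504464215))
```

```bash
python3 - <<'E'
from h import *
from scipy.spatial.transform import Rotation as R
for nm,s,t in(("cylrim",(178,120),(183,62)),("cylrim low",(113,237),(140,213)),("box corner",(120,268),(160,267)),("box knob",(98,372),(152,340)),("box lower",(80,400),(140,375)),("tap",(135,420),(190,385)),("amber top",(314,160),(322,138)),("redjar",(245,230),(262,202)),("white",(430,304),(433,272)),("bung",(370,376),(381,331)),("cyl top rim",(150,30),(130,15))):
    print(nm,*[np.round(v,1) for v in tri(s,t)],onz("top",t,0).round())
for P in((0,0,0),(188,-622,213),(0,0,400)):print(proj("top",P),proj("side",P))
s=observe();M=R.from_euler("xyz",s["tcp_rot"],degrees=True).as_matrix();print(M.round(3))
E
```

```text
cylrim [837.6  14.6 -41.6] 4.4 [822.   2.   0.]
cylrim low [568.3  65.4  19. ] 0.5 [570.  72.   0.]
box corner [479.9  10.1 105.8] 5.7 [481.  39.   0.]
box knob [364.7  47.3  15.2] 1.8 [363.  51.   0.]
box lower [317.8  49.6  57.8] 3.1 [307.  70.   0.]
tap [298.6 -20.9  41.9] 0.2 [290. -11.   0.]
amber top [ 670.  -232.1   89.3] 4.8 [ 691. -229.    0.]
redjar [ 582.5 -133.    27.5] 1.7 [ 586. -129.    0.]
white [ 467.9 -400.9   41.7] 3.7 [ 468. -406.    0.]
bung [ 374.  -320.8    5.2] 2.0 [ 373. -320.    0.]
cyl top rim [813.   12.9 197.1] 15.8 [904.  91.   0.]
[183.00278487 570.66604757] [ 80.03453383 704.19375145]
[646.12389374 499.85471059] [714.72899931 530.60341449]
[ 67.19220048 807.12714471] [-188.41060477  880.11869408]
[[-0.     0.291 -0.957]
 [ 0.002 -0.957 -0.291]
 [-1.    -0.002 -0.   ]]
```

Call:
arm_command([
  {"xyz":[0,0,0],"rot":[-0.17,0,0]},
  {"xyz":[0,0,0],"rot":[-0.17,0,0]},
  {"xyz":[0,0,0],"rot":[-0.17,0,0]},
  {"xyz":[0,0,0],"rot":[-0.17,0,0]},
  {"xyz":[0,0,0],"rot":[-0.17,0,0]},
  {"xyz":[0,0,0],"rot":[-0.17,0,0]},
  {"xyz":[0,0,0],"rot":[-0.17,0,0]},
  {"xyz":[0,0,0],"rot":[-0.17,0,0]},
  {"xyz":[0,0,0],"rot":[-0.17,0,0]},
  {"xyz":[0,0,0],"rot":[-0.17,0,0]},
], claw=-1, grip_force=20)

```text
time: 1.35
tool_pos: [187.9, -617.5, 205.5]
tcp_rot: [164.4, 89.2, 101.9]
wrist_force: [0.1, 0.4, 0.3]
opening: 2.4
```

```bash
cat > g.py <<'E'
from h import *
import sys
from scipy.spatial.transform import Rotation as R
O=np.array([551,-307,0.]);YAW=-47.0
def go(t,yaw=YAW):
    s=observe();M=R.from_euler("xyz",s["tcp_rot"],degrees=True).as_matrix()
    c,q=np.cos(np.radians(yaw)),np.sin(np.radians(yaw));ex=np.array([c,q,0]);ey=np.array([-q,c,0]);ez=np.array([0,0,1.])
    G=np.c_[-ez,ey,ex]; P=np.c_[ex,ey,ez]
    tgt=O+P@np.array(t)
    print("t",round(s["time"],2),"pos",s["tool_pos"].round(1),"press frame",(P.T@(s["tool_pos"]-O)).round(1),"F",s["wrist_force"].round(1),"Fpress",(P.T@s["wrist_force"]).round(1),"open",round(s["opening"],1),"j",s["joints"].round(0))
    print("shift cm",(M.T@(tgt-s["tool_pos"])/10).round(2),"rot",R.from_matrix(M.T@G).as_rotvec().round(3))
go([float(a) for a in sys.argv[1:4]])
E
python3 g.py -190 0 150
```

```text
t 1.35 pos [ 187.9 -617.5  205.5] press frame [ -20.5 -477.3  205.5] F [0.1 0.4 0.3] Fpress [-0.2  0.4  0.3] open 2.4 j [ -78.    7.   95.    0.   78. -105.]
shift cm [  6.12  41.47 -28.97] rot [-0.27  -0.014 -0.006]
```

Call:
arm_command([
  {"xyz":[0,0,0],"rot":[-0.14,0,0]},
  {"xyz":[0,0,0],"rot":[-0.12,0,0]},
  {"xyz":[0,4,-3],"rot":[0,0,0]},
  {"xyz":[0,4,-3],"rot":[0,0,0]},
  {"xyz":[0,4,-3],"rot":[0,0,0]},
  {"xyz":[0,4,-3],"rot":[0,0,0]},
  {"xyz":[0,4,-3],"rot":[0,0,0]},
  {"xyz":[0,4,-3],"rot":[0,0,0]},
])

```text
time: 2.35
tool_pos: [240.4, -313.7, 204.8]
tcp_rot: [148.8, 88.6, 101.5]
wrist_force: [0.5, -0.2, 1.0]
opening: 0.6
```

```bash
python3 g.py -190 0 150
```

```text
t 2.35 pos [ 240.4 -313.7  204.8] press frame [-206.9 -231.7  204.8] F [ 0.5 -0.2  1. ] Fpress [0.5 0.2 1. ] open 0.6 j [ -61.  -27.  125.    0.   83. -103.]
shift cm [ 5.74 23.1   1.71] rot [-0.004 -0.021 -0.013]
```

Call:
arm_command([
  {"xyz":[0.5,4,0.3],"rot":[0,-0.01,0]},
  {"xyz":[0.5,4,0.3],"rot":[0,-0.01,0]},
  {"xyz":[0.5,4,0.3],"rot":[0,0,0]},
  {"xyz":[0.5,4,0.2],"rot":[0,0,0]},
  {"xyz":[0.5,4,0.2],"rot":[0,0,0]},
  {"xyz":[0.5,2,0],"rot":[0,0,0]},
  {"xyz":[0,0,0],"rot":[0,0,0]},
])

```text
time: 3.22
tool_pos: [414.3, -164.6, 174.5]
tcp_rot: [91.1, 89.3, 44.0]
wrist_force: [0.5, 0.3, 0.6]
opening: 0.2
```

```bash
python3 g.py -185 0 53; python3 -c "
from h import *
for n in('side','top'): cv2.imwrite(f'pics/{n}1.png',imaging.snapshot(n)[:,:,::-1])"
```

```text
t 3.23 pos [ 414.3 -164.6  174.5] press frame [-197.4   -2.8  174.5] F [0.5 0.3 0.6] Fpress [0.1 0.6 0.6] open 0.2 j [-29. -19. 122.   1.  76. -72.]
shift cm [12.15  0.14  1.24] rot [-0.001 -0.    -0.012]
```

View pics/side1.png

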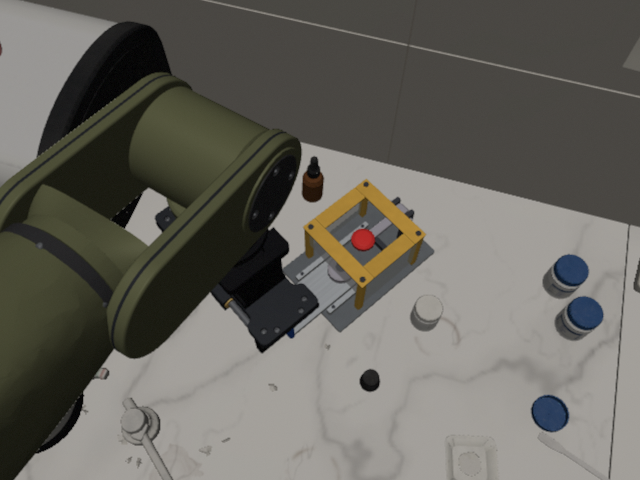

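View pics/top1.png

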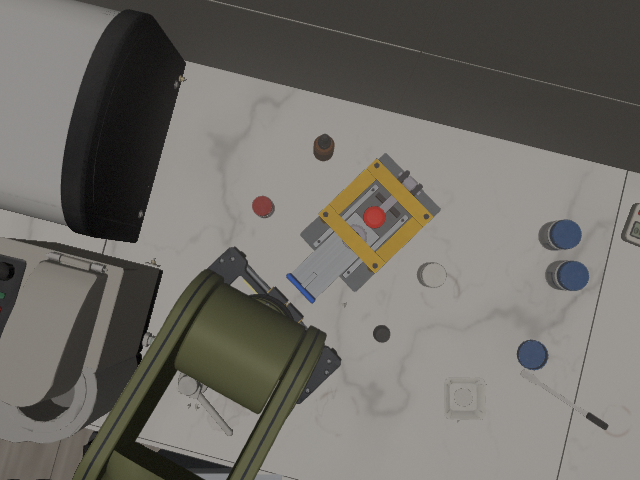

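The side and top views show the gripper body in front of the push plate at about (300,288) in top. It is clear of the furniture and jars, so I'm going down.

Call:
arm_command([
  {"xyz":[2.5,0,0.2],"rot":[0,0,-0.01]},
  {"xyz":[2.5,0,0],"rot":[0,0,0]},
  {"xyz":[2.5,0,0],"rot":[0,0,0]},
  {"xyz":[2,0,0],"rot":[0,0,0]},
  {"xyz":[1,0,0],"rot":[0,0,0]},
  {"xyz":[0,0,0],"rot":[0,0,0]},
])

```text
time: 4.08
tool_pos: [413.7, -172.7, 69.9]
tcp_rot: [13.9, 89.6, -33.8]
wrist_force: [-0.5, -0.9, -0.2]
opening: 0.5
```

```bash
python3 g.py -180 0 54; python3 -c "
from h import *
for n in('side','top'): cv2.imwrite(f'pics/{n}2.png',imaging.snapshot(n)[:,:,::-1])"
```

```text
t 4.08 pos [ 413.7 -172.7   69.9] press frame [-191.8   -8.8   69.9] F [-0.5 -0.9 -0.2] Fpress [ 0.3 -1.  -0.2] open 0.5 j [-30. -12. 127.  -0.  64. -72.]
shift cm [1.6  0.89 1.16] rot [-0.012  0.007 -0.002]
```

View pics/top2.png

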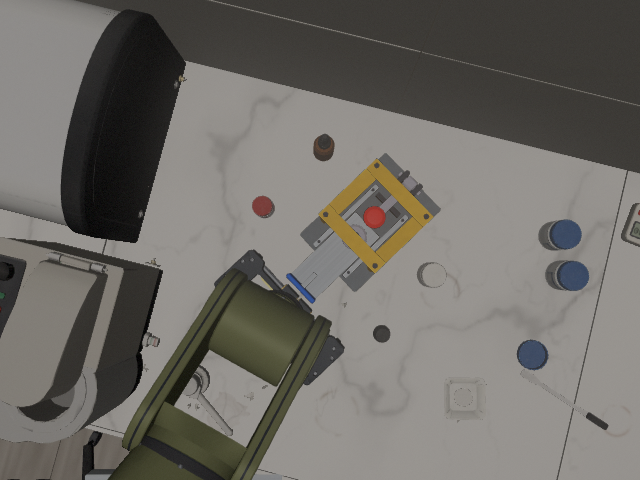

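Call:
arm_command([
  {"xyz":[0.5,0.5,0],"rot":[-0.01,0,0]},
  {"xyz":[0.5,0.4,0],"rot":[0,0,0]},
  {"xyz":[0.4,0.2,0.3],"rot":[0,0,0]},
  {"xyz":[0,0,0.5],"rot":[0,0,0]},
])

```text
time: 4.68
tool_pos: [430.6, -171.6, 58.3]
tcp_rot: [15.9, 89.3, -31.1]
wrist_force: [-0.6, -0.1, 0.6]
opening: 0.8
```

```bash
python3 g.py -172 0 54
```

```text
t 4.67 pos [ 430.6 -171.6   58.3] press frame [-181.2    4.3   58.3] F [-0.6 -0.1  0.6] Fpress [-0.3 -0.5  0.6] open 0.8 j [-28.  -9. 126.  -0.  62. -71.]
shift cm [ 0.44 -0.43  0.91] rot [-0.     0.012 -0.004]
```

Call:
arm_command([
  {"xyz":[0.2,-0.2,0.6],"rot":[0,0,0]},
  {"xyz":[0.1,-0.1,0.6],"rot":[0,0,0]},
  {"xyz":[0,0,0.6],"rot":[0,0,0]},
  {"xyz":[0,0,0.6],"rot":[0,0,0]},
])

```text
time: 5.18
tool_pos: [446.0, -193.1, 55.5]
tcp_rot: [15.2, 89.2, -31.8]
wrist_force: [0.9, 0.0, 0.6]
opening: 0.3
```

```bash
python3 g.py -130 0 54
```

```text
t 5.17 pos [ 446.  -193.1   55.5] press frame [-154.9    0.9   55.5] F [0.9 0.  0.6] Fpress [0.6 0.7 0.6] open 0.3 j [-30.  -5. 123.  -0.  61. -73.]
shift cm [ 0.18 -0.09  2.49] rot [-0.001  0.013 -0.003]
```

```bash
python3 -c "
from h import *
a=[imaging.snapshot(n)[180:340,220:440,::-1] for n in('side','top')]
cv2.imwrite('pics/c3.png',cv2.resize(np.hstack(a),None,fx=1.8,fy=1.8,interpolation=cv2.INTER_CUBIC))"
```

```text
(no output)
```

View pics/c3.png

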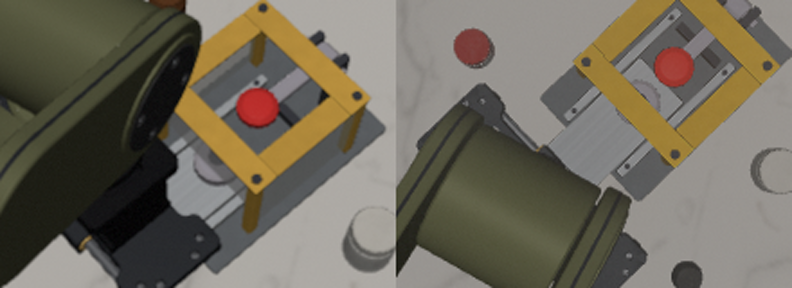

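The view shows the gripper hiding the plate, and the tray's cup has moved toward the guard. I'll push on gently.

Call:
arm_command([
  {"xyz":[0,0,0.6],"rot":[0,0.01,0]},
  {"xyz":[0,0,0.6],"rot":[0,0,0]},
  {"xyz":[0,0,0.4],"rot":[0,0,0]},
])

```text
time: 5.65
tool_pos: [457.8, -205.5, 55.8]
tcp_rot: [55.4, 89.7, 8.3]
wrist_force: [0.4, 0.3, 0.1]
opening: 0.4
```

```bash
python3 g.py -130 0 54
```

```text
t 5.65 pos [ 457.8 -205.5   55.8] press frame [-137.8    1.    55.8] F [0.4 0.3 0.1] Fpress [0.  0.5 0.1] open 0.4 j [-30.  -3. 121.   0.  62. -73.]
shift cm [ 0.19 -0.1   0.78] rot [-0.001  0.003 -0.004]
```

Call:
arm_command([
  {"xyz":[0,0,0.4],"rot":[0,0,0]},
  {"xyz":[0,0,0.3],"rot":[0,0,0]},
])

```text
time: 5.9
tool_pos: [462.9, -211.0, 55.8]
tcp_rot: [55.8, 89.8, 8.8]
wrist_force: [-0.4, 0.0, 0.1]
opening: 0.5
```

```bash
python3 g.py -130 0 54;python3 -c "
from h import *
a=[imaging.snapshot(n)[180:340,220:440,::-1] for n in('side','top')]
cv2.imwrite('pics/c4.png',cv2.resize(np.hstack(a),None,fx=1.8,fy=1.8,interpolation=cv2.INTER_CUBIC))"
```

```text
t 5.9 pos [ 462.9 -211.    55.8] press frame [-130.2    1.    55.8] F [-0.4  0.   0.1] Fpress [-0.3 -0.3  0.1] open 0.5 j [-31.  -2. 120.   0.  62. -74.]
shift cm [ 0.18 -0.1   0.02] rot [-0.001  0.002 -0.004]
```

View pics/c4.png

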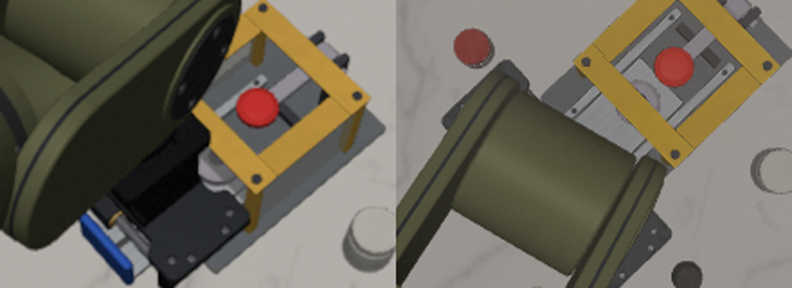

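```bash
python3 -c "
from h import *
import numpy as np
ex=np.array([.682,-.731,0]);O=np.array([551,-307,0])
for d in(-158,-116):
  for z in(54,):
    P=O+d*ex+[0,0,z];print(d,proj('side',P),proj('top',P))
s=observe()['tool_pos']
for dz in(-25,0,53):print('tcp',dz,proj('side',s+[0,0,dz]),proj('top',s+[0,0,dz]))
im=imaging.snapshot('side');cv2.imwrite('pics/s5.png',im[:,:,::-1])
c=im[240:360,220:360,::-1];cv2.imwrite('pics/c5.png',cv2.resize(cv2.convertScaleAbs(c,alpha=1.8,beta=20),None,fx=5,fy=5,interpolation=cv2.INTER_CUBIC))
"
```

```text
-158 [276.29447941 312.98273381] [299.17603823 289.82251381]
-116 [299.91767194 293.99697698] [318.99029656 270.85274588]
tcp -25 [292.11677089 305.84107753] [312.28045273 276.59639354]
tcp 0 [291.4383234  299.33696851] [311.76124093 276.79935622]
tcp 53 [289.87254833 284.32626856] [310.55647288 277.27030651]
```

View pics/c5.png

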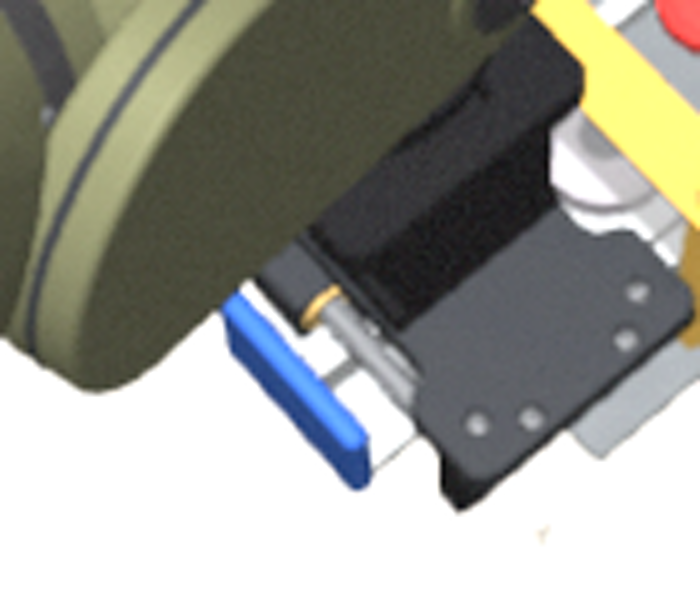

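```bash
python3 -c "
from h import *
ex=np.array([.682,-.731,0]);ey=np.array([.731,.682,0]);s=observe()['tool_pos'];print(s)
for z in(109,130,150,170,200):
  print(z,[proj('side',[*(s+a*ex-90*ey)[:2],z]).round() for a in(37.5,-37.5)],[proj('top',[*(s+a*ex-90*ey)[:2],z]).round() for a in(37.5,-37.5)])
im=imaging.snapshot('top')
c=im[180:340,220:440,::-1];cv2.imwrite('pics/c6.png',cv2.resize(cv2.convertScaleAbs(c,alpha=2.2,beta=30),None,fx=3.6,fy=3.6,interpolation=cv2.INTER_CUBIC))
"
```

```text
[ 462.82004891 -210.9156836    55.81815478]
109 [array([359., 316.]), array([313., 355.])] [array([373., 305.]), array([335., 341.])]
130 [array([360., 310.]), array([313., 349.])] [array([374., 306.]), array([335., 343.])]
150 [array([361., 304.]), array([313., 344.])] [array([375., 307.]), array([335., 345.])]
170 [array([362., 298.]), array([313., 339.])] [array([376., 308.]), array([335., 347.])]
200 [array([363., 289.]), array([313., 331.])] [array([378., 309.]), array([335., 350.])]
```

View pics/c6.png

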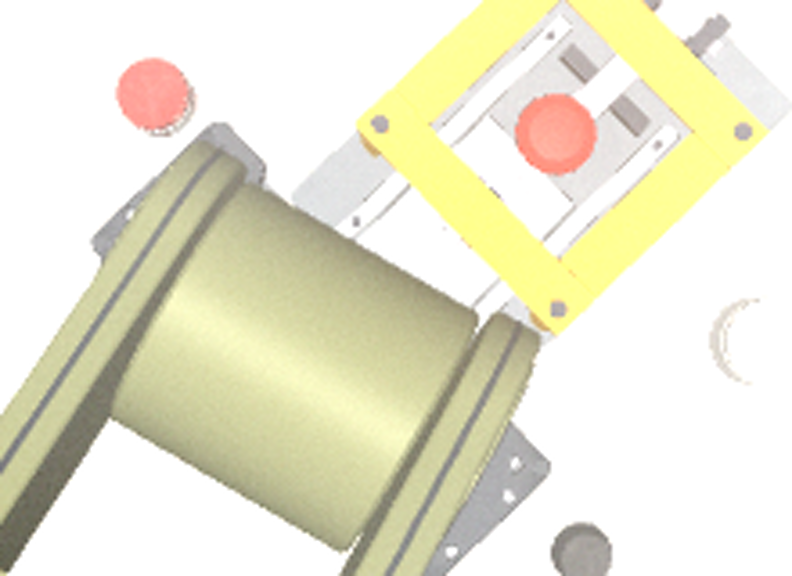

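View pics/s5.png

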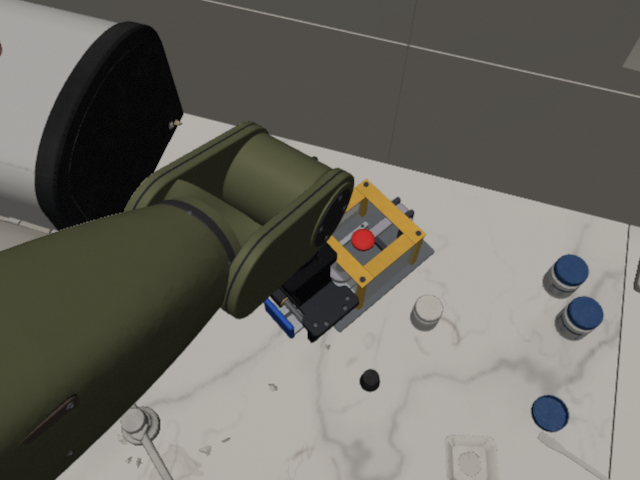

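The plate at side (283,318) hasn't moved, so the fingers have gone past it without touching. Either they're higher than I read or something else is off. I'll go straight up, back out, and take another look at the fingers.

Call:
arm_command([
  {"xyz":[-2,0,0],"rot":[0,0,0]},
  {"xyz":[-2,0,0],"rot":[0,0,0]},
  {"xyz":[-2,0,0],"rot":[0,0,0]},
  {"xyz":[-2,0,0],"rot":[0,0,0]},
  {"xyz":[0,0,-3],"rot":[0,0,0]},
  {"xyz":[0,0,-3],"rot":[0,0,0]},
  {"xyz":[0,0,-3],"rot":[0,0,0]},
  {"xyz":[0,0,-2],"rot":[0,0,0]},
])

```text
time: 7.1
tool_pos: [384.6, -127.7, 137.9]
tcp_rot: [76.4, 89.8, 29.3]
wrist_force: [1.1, 0.2, 0.7]
opening: 0.3
```

```bash
python3 g.py -205 0 54;python3 -c "
from h import *
for n in('side','top'): cv2.imwrite(f'pics/{n}7.png',imaging.snapshot(n)[:,:,::-1])
s=observe()['tool_pos']
for dz in(-25,0,53):print('tcp',dz,proj('side',s+[0,0,dz]),proj('top',s+[0,0,dz]))"; python3 m.py pics/%s0.png | grep blue; python3 m.py pics/%s7.png|grep blue
```

```text
t 7.1 pos [ 384.6 -127.7  137.9] press frame [-244.6    0.6  137.9] F [1.1 0.2 0.7] Fpress [0.6 0.9 0.7] open 0.3 j [-26. -23. 129.   0.  74. -69.]
shift cm [ 8.39 -0.08  3.95] rot [-0.001  0.001 -0.004]
tcp -25 [218.28073851 340.05609482] [252.50839985 333.1363541 ]
tcp 0 [215.22816887 333.63586228] [250.04785654 335.14454827]
tcp 53 [208.09175733 318.62640237] [244.28139557 339.85089637]
blue [ 442.9 -193.7] [57.5  7.6] 42.9 px [[263.0, 300.0], [267.0, 296.0], [294.0, 327.0], [289.0, 330.0]]
blue [ 445.7 -192.4] [54.2  5.4] 44.5 px [[286.0, 277.0], [289.0, 275.0], [314.0, 300.0], [311.0, 302.0]]
blue (array([ 445.43091072, -192.63826013,   46.20717046]), np.float64(1.3083125504464215))
blue [ 442.4 -193.8] [58.3  8. ] 43.1 px [[262.0, 300.0], [267.0, 297.0], [294.0, 327.0], [290.0, 331.0]]
blue [ 446.  -192.7] [54.2  5.4] 42.9 px [[287.0, 276.0], [289.0, 274.0], [313.0, 300.0], [311.0, 302.0]]
blue (array([ 445.67242523, -192.72576357,   44.06276555]), np.float64(1.0696895248491742))
```

View pics/side7.png

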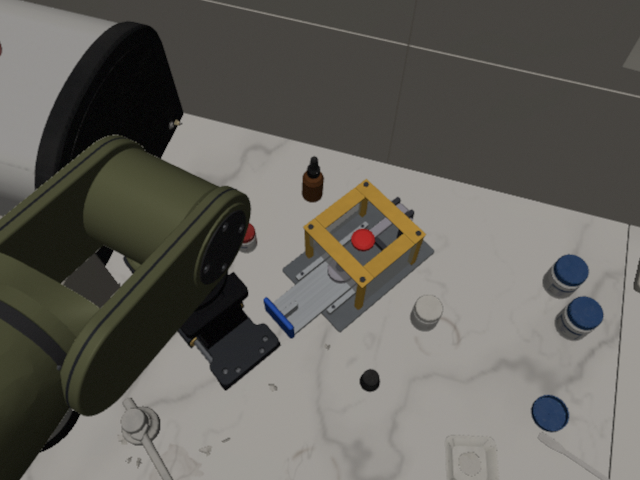

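View pics/top7.png

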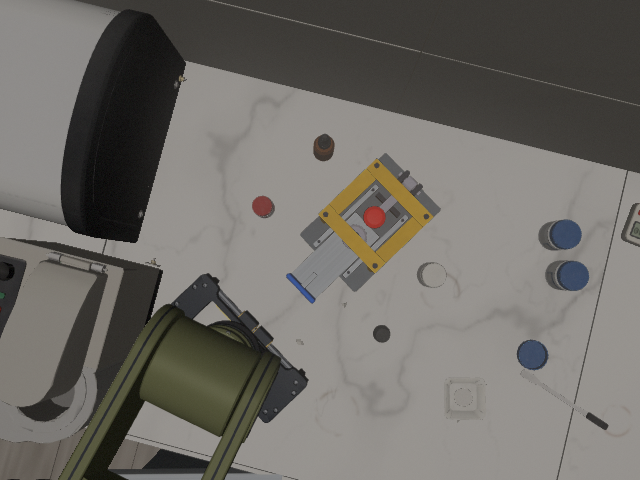

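```bash
python3 -c "
from h import *
ex=np.array([.682,-.731,0]);ey=np.array([.731,.682,0]);s=observe()['tool_pos']
for a,b in(((279,344),(306,380)),((224,384),(266,422))):
  P,e=tri(a,b);d=P-s;print(P.round(),round(e,1),'rel ex,ey,z',d@ex,d@ey,d[2])
"
python3 -c "
import cv2
a=cv2.imread('pics/side7.png')[240:400,120:300];b=cv2.imread('pics/top7.png')[260:430,150:330]
import numpy as np
a=cv2.resize(cv2.convertScaleAbs(a,alpha=2.5,beta=30),(390,350),interpolation=cv2.INTER_CUBIC);b=cv2.resize(cv2.convertScaleAbs(b,alpha=2.5,beta=30),(390,350),interpolation=cv2.INTER_CUBIC)
cv2.imwrite('pics/c7.png',np.hstack([a,b]))"
```

```text
[ 342. -211.  242.] 3.2 rel ex,ey,z 31.895350363254224 -87.34142315891053 104.0318479845186
[ 297. -163.  256.] 1.0 rel ex,ey,z -33.713427975667436 -87.93029620028238 118.37528756542821
```

View pics/c7.png

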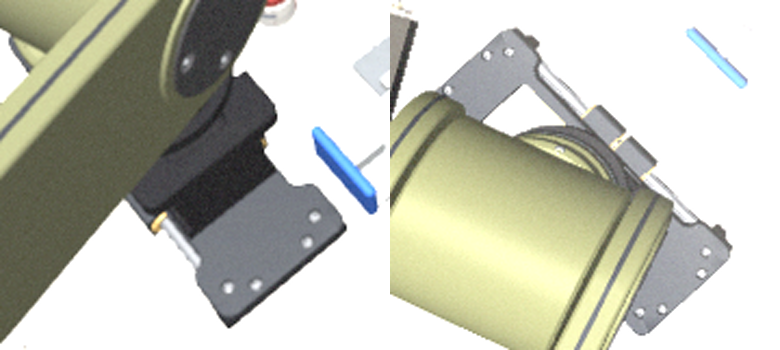

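Both views agree with the TCP's horizontal position: the body corners measure ±33 and -88 mm against an expected ±37 and -90. The fingers are hidden under the body, so I'll tilt the tool to see them.

Call:
arm_command([
  {"xyz":[-3,-3,3],"rot":[0,0,0]},
  {"xyz":[-3,-3,3],"rot":[0,0,0]},
  {"xyz":[-2,-3,2],"rot":[0,0,0]},
  {"xyz":[0,0,0],"rot":[0,-0.18,0]},
  {"xyz":[0,0,0],"rot":[0,-0.18,0]},
  {"xyz":[0,0,0],"rot":[0,-0.18,0]},
  {"xyz":[0,0,0],"rot":[0,-0.18,0]},
])

```text
time: 8.07
tool_pos: [376.5, -257.9, 223.4]
tcp_rot: [0.3, 47.3, -46.9]
wrist_force: [-1.1, 1.1, 0.0]
opening: 0.5
```

```bash
python3 g.py -205 0 150;python3 -c "
from h import *
from scipy.spatial.transform import Rotation as R
o=observe();s=o['tool_pos'];x=R.from_euler('xyz',o['tcp_rot'],degrees=True).as_matrix()[:,0]
t=[]
for n in('side','top'):
  im=imaging.snapshot(n)[:,:,::-1];im=cv2.convertScaleAbs(im,alpha=2,beta=20)
  p=proj(n,s);print(n,[proj(n,s+x*d).round() for d in(-53,0,25)])
  u,v=int(p[0]),int(p[1]);u=min(max(u,100),540);v=min(max(v,100),380);t.append(cv2.resize(im[v-100:v+100,u-100:u+100],(390,390)))
cv2.imwrite('pics/c8.png',np.hstack(t))"
```

```text
t 8.07 pos [ 376.5 -257.9  223.4] press frame [-154.9  -94.1  223.4] F [-1.1  1.1  0. ] Fpress [-1.6 -0.1  0. ] open 0.5 j [-37. -51. 143. -10.  45. -75.]
shift cm [ 2.01  9.38 -8.69] rot [-0.003  0.745 -0.002]
side [array([298., 329.]), array([325., 319.]), array([337., 315.])]
top [array([325., 375.]), array([346., 349.]), array([355., 337.])]
```

View pics/c8.png

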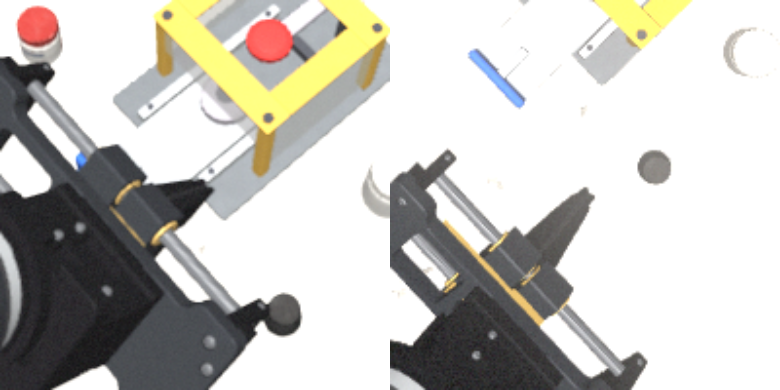

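```bash
python3 -c "
from h import *
from scipy.spatial.transform import Rotation as R
o=observe();s=o['tool_pos'];M=R.from_euler('xyz',o['tcp_rot'],degrees=True).as_matrix()
print((M).round(2))
t=[]
for n in('side','top'):
  p=proj(n,s);u,v=int(p[0]),int(p[1]);v=min(v,380);im=imaging.snapshot(n)[v-50:v+50,u-50:u+50,::-1];im=cv2.convertScaleAbs(im,alpha=2.5,beta=40)
  t.append(cv2.resize(im,(400,400)));print(n,u,v)
cv2.imwrite('pics/c9.png',np.hstack(t))"
```

```text
[[ 0.46  0.73  0.51]
 [-0.49  0.68 -0.54]
 [-0.74  0.    0.67]]
side 322 324
top 343 350
```

View pics/c9.png

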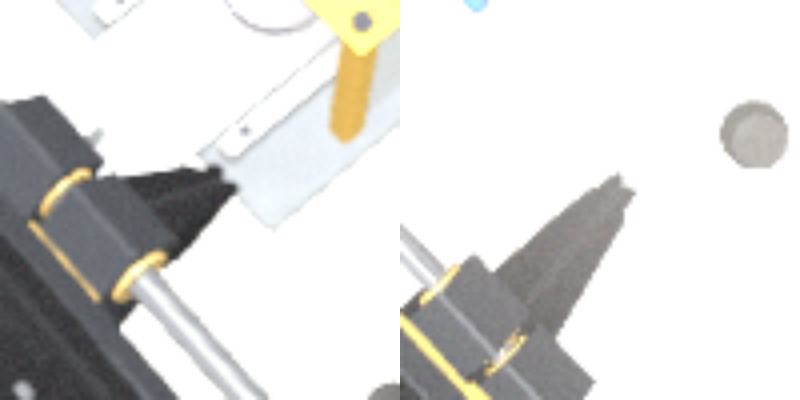

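```bash
python3 -c "
from h import *
from scipy.spatial.transform import Rotation as R
o=observe();s=o['tool_pos'];M=R.from_euler('xyz',o['tcp_rot'],degrees=True).as_matrix()
P,e=tri((329,318.5),(349.3,346.3));print(s.round(1),P.round(1),e,'in tool',M.T@(P-s),o['time'])
for n in('side','top'):print(n,[proj(n,s+M[:,0]*d).round(1) for d in(0,25)])
"
```

```text
[ 376.2 -257.1  222.4] [ 378.8 -261.8  220.2] 0.11905488801001145 in tool [ 5.16618895 -1.28079274  2.38675071] 8.275
side [array([324.6, 320. ]), array([335.9, 316.1])]
top [array([345.5, 348.7]), array([354.7, 337.5])]
```

Side tip is at (329,318) and top tip at (349,346). Triangulated, the real fingertip is only about 5 mm ahead of the reported TCP, not 25 mm. That explains passing over the 54 mm plate without contact, so I'll use a lower TCP of z≈35.

Call:
arm_command([
  {"xyz":[0,0,0],"rot":[0,0.18,0]},
  {"xyz":[0,0,0],"rot":[0,0.18,0]},
  {"xyz":[0,0,0],"rot":[0,0.18,0]},
  {"xyz":[0,0,0],"rot":[0,0.18,0]},
  {"xyz":[0,3,-1.5],"rot":[0,0.02,0]},
  {"xyz":[0,3,-1.5],"rot":[0,0,0]},
  {"xyz":[0,2,-1],"rot":[0,0,0]},
  {"xyz":[0,0,0],"rot":[0,0,0]},
])

```text
time: 9.28
tool_pos: [425.1, -186.3, 236.3]
tcp_rot: [166.6, 88.1, 119.4]
wrist_force: [-0.1, -1.1, -0.8]
opening: 0.4
```

```bash
python3 g.py -190 0 100
```

```text
t 9.28 pos [ 425.1 -186.3  236.3] press frame [-174.1   -9.7  236.3] F [-0.1 -1.1 -0.8] Fpress [ 0.7 -0.8 -0.8] open 0.4 j [-31. -17. 115.   1.  84. -74.]
shift cm [13.68  0.86 -1.14] rot [-0.003 -0.033 -0.008]
```

Call:
arm_command([
  {"xyz":[0,0.5,-1.5],"rot":[0,-0.03,-0.01]},
  {"xyz":[3,0.3,-0.5],"rot":[0,0,0]},
  {"xyz":[3,0,0],"rot":[0,0,0]},
  {"xyz":[3,0,0],"rot":[0,0,0]},
  {"xyz":[3,0,0],"rot":[0,0,0]},
  {"xyz":[0,0,0],"rot":[0,0,0]},
])

```text
time: 10.02
tool_pos: [425.6, -176.6, 120.7]
tcp_rot: [-43.5, 89.9, -90.9]
wrist_force: [-0.0, -0.4, 0.3]
opening: 0.5
```

```bash
python3 g.py -190 0 35
```

```text
t 10.03 pos [ 425.6 -176.6  120.7] press frame [-180.9   -2.8  120.7] F [-0.  -0.4  0.3] Fpress [ 0.3 -0.3  0.3] open 0.5 j [-29. -13. 123.  -0.  70. -72.]
shift cm [ 8.57  0.28 -0.93] rot [-0.007  0.001  0.001]
```

Call:
arm_command([
  {"xyz":[0,0.3,-1.2],"rot":[-0.01,0,0]},
  {"xyz":[2.5,0,0],"rot":[0,0,0]},
  {"xyz":[2.5,0,0],"rot":[0,0,0]},
  {"xyz":[2,0,0],"rot":[0,0,0]},
  {"xyz":[1,0,0],"rot":[0,0,0]},
  {"xyz":[0,0,0],"rot":[0,0,0]},
])

```text
time: 10.78
tool_pos: [427.2, -169.6, 50.3]
tcp_rot: [14.9, 89.0, -31.9]
wrist_force: [-0.3, 0.4, 0.4]
opening: 0.6
```

```bash
python3 g.py -172 0 35
```

```text
t 10.78 pos [ 427.2 -169.6   50.3] press frame [-184.9    3.1   50.3] F [-0.3  0.4  0.4] Fpress [-0.5  0.1  0.4] open 0.6 j [-28.  -9. 127.  -0.  61. -72.]
shift cm [ 1.55 -0.33  1.27] rot [ 0.004  0.016 -0.004]
```

Call:
arm_command([
  {"xyz":[1,-0.2,-0.1],"rot":[0,0.01,0]},
  {"xyz":[0.7,-0.1,0.2],"rot":[0,0,0]},
  {"xyz":[0.2,0,0.5],"rot":[0,0,0]},
  {"xyz":[0,0,0.5],"rot":[0,0,0]},
])

```text
time: 11.28
tool_pos: [434.6, -181.2, 32.6]
tcp_rot: [30.4, 89.4, -16.4]
wrist_force: [0.2, 0.3, 1.2]
opening: 0.5
```

```bash
python3 g.py -130 0 35
```

```text
t 11.28 pos [ 434.6 -181.2   32.6] press frame [-171.4    0.7   32.6] F [0.2 0.3 1.2] Fpress [-0.1  0.3  1.2] open 0.5 j [-29.  -5. 126.   0.  59. -73.]
shift cm [-0.2  -0.08  4.14] rot [ 0.005  0.01  -0.006]
```

Call:
arm_command([
  {"xyz":[0,0,0.6],"rot":[0,0.01,0]},
  {"xyz":[0,0,0.6],"rot":[0,0,0]},
  {"xyz":[0,0,0.6],"rot":[0,0,0]},
])

```text
time: 11.65
tool_pos: [447.2, -194.7, 32.7]
tcp_rot: [126.7, 89.6, 80.0]
wrist_force: [-2.3, 1.7, 2.8]
opening: 0.8
```

```bash
python3 g.py -130 0 35;python3 -c "
from h import *
a=[imaging.snapshot(n)[180:340,220:440,::-1] for n in('side','top')]
cv2.imwrite('pics/c10.png',cv2.resize(np.hstack(a),None,fx=1.8,fy=1.8,interpolation=cv2.INTER_CUBIC))"
```

```text
t 11.65 pos [ 447.2 -194.7   32.7] press frame [-152.9    0.7   32.7] F [-2.3  1.7  2.8] Fpress [-2.8 -0.5  2.8] open 0.8 j [-30.  -3. 123.   0.  59. -74.]
shift cm [-0.24 -0.08  2.29] rot [ 0.004 -0.004 -0.005]
```

View pics/c10.png

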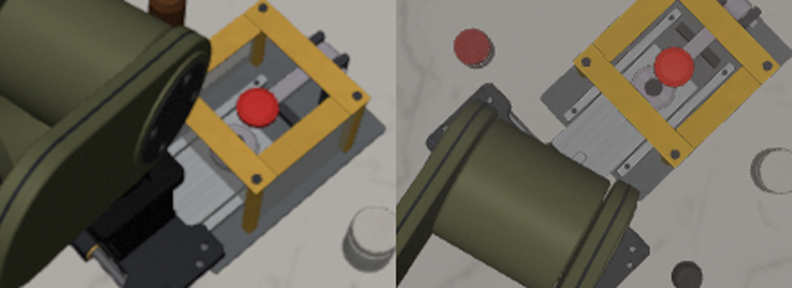

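The cup has moved toward the pad and there's now about 2.8 N of resistance, so the tray is sliding. I'll keep going.

Call:
arm_command([
  {"xyz":[0,0,0.6],"rot":[0,0,0]},
  {"xyz":[0,0,0.6],"rot":[0,0,0]},
  {"xyz":[0,0,0.4],"rot":[0,0,0]},
  {"xyz":[0,0,0.3],"rot":[0,0,0]},
])

```text
time: 12.25
tool_pos: [461.1, -209.5, 32.5]
tcp_rot: [123.6, 89.6, 76.8]
wrist_force: [-1.0, 1.2, 0.9]
opening: 0.5
```

```bash
python3 g.py -130 0 35
```

```text
t 12.25 pos [ 461.1 -209.5   32.5] press frame [-132.7    0.8   32.5] F [-1.   1.2  0.9] Fpress [-1.6  0.1  0.9] open 0.5 j [-31.  -0. 121.   0.  59. -74.]
shift cm [-0.25 -0.08  0.27] rot [ 0.004 -0.004 -0.005]
```

Call:
arm_command([
  {"xyz":[0,0,0.4],"rot":[0,0,0]},
  {"xyz":[0,0,0.4],"rot":[0,0,0]},
])

```text
time: 12.5
tool_pos: [462.1, -210.6, 31.8]
tcp_rot: [169.7, 88.7, 123.0]
wrist_force: [-13.1, 14.3, 13.7]
opening: 0.7
```

```bash
python3 g.py -125 0 35
```

```text
t 12.5 pos [ 462.1 -210.6   31.8] press frame [-131.1    0.7   31.8] F [-13.1  14.3  13.7] Fpress [-19.4   0.2  13.7] open 0.7 j [-31.   1. 120.   1.  60. -74.]
shift cm [-0.34 -0.07  0.61] rot [ 0.004 -0.022 -0.004]
```

The force jumped to 19 N at -131 mm, about where the stop should be. I'll back off, go up and check.

Call:
arm_command([
  {"xyz":[0,0,-1],"rot":[0,0.01,0]},
  {"xyz":[0,0,-2.5],"rot":[0,0,0]},
  {"xyz":[0,0,-2.5],"rot":[0,0,0]},
  {"xyz":[-3,0,-1],"rot":[0,0,0]},
  {"xyz":[-4,0,0],"rot":[0,0,0]},
  {"xyz":[-4,0,0],"rot":[0,0,0]},
  {"xyz":[-4,0,0],"rot":[0,0,0]},
  {"xyz":[-3,0,-3],"rot":[0,0,0]},
  {"xyz":[0,0,0],"rot":[0,0,0]},
])

```text
time: 13.62
tool_pos: [397.3, -142.5, 221.5]
tcp_rot: [157.6, 88.9, 110.8]
wrist_force: [0.1, -0.2, -0.0]
opening: 0.6
```

```bash
python3 -c "
from h import *
for n in('side','top'): cv2.imwrite(f'pics/{n}11.png',imaging.snapshot(n)[:,:,::-1])"; python3 m.py pics/%s11.png; python3 g.py 0 0 150
```

```text
side red [362.70258621 239.26772031] [ 548.1 -307.2   76. ] area 348.0
hole [ 549.3 -307.1] [78.7 78.4] 43.0 px [[324.0, 228.0], [363.0, 190.0], [404.0, 233.0], [365.0, 270.0]]
yel [ 548.8 -307.8] [120.5 120.9] 42.7 px [[303.0, 227.0], [363.0, 169.0], [426.0, 235.0], [366.0, 293.0]]
blue [ 469.1 -222.8] [58.  8.] 43.3 px [[285.0, 283.0], [289.0, 279.0], [316.0, 309.0], [312.0, 313.0]]
top red [373.93618143 216.99419831] [ 551.7 -306.2   76. ] area 316.0
hole [ 552.3 -306.3] [78.8 78.7] 43.2 px [[337.0, 214.0], [376.0, 177.0], [413.0, 216.0], [375.0, 253.0]]
yel [ 552.2 -306.4] [118.7 118.9] 43.0 px [[318.0, 214.0], [377.0, 158.0], [433.0, 217.0], [374.0, 273.0]]
blue [ 454.2 -239.3] [1.1 2.2] 44.2 px [[330.0, 282.0], [330.0, 282.0], [331.0, 282.0], [330.0, 283.0]]
red (array([ 552.5209645 , -307.28195259,   67.37206678]), np.float64(0.8863695941568801))
hole (array([ 552.74553427, -307.11543255,   94.05568152]), np.float64(0.5852367521800382))
blue (array([ 454.35507762, -232.00769454,   92.61338233]), np.float64(14.636525860367605))
t 13.72 pos [ 396.4 -142.3  218.4] press frame [-225.9   -0.8  218.4] F [-0.  -0.7 -0.6] Fpress [ 0.5 -0.5 -0.6] open 0.4 j [-28. -23. 121.   1.  83. -71.]
shift cm [ 6.32 -0.03 22.74] rot [ 0.003 -0.023 -0.005]
```

View pics/top11.png

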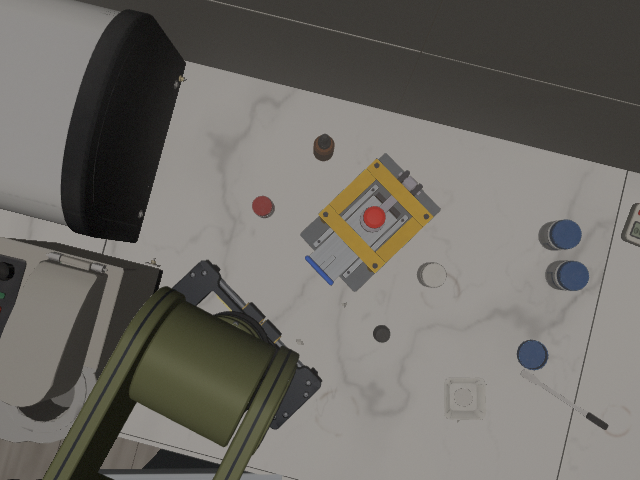

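The plate's top edge is now around (320,270). The side view gives about 39 mm of travel, so I'll measure the displacement more carefully.

```bash
python3 -c "
from h import *
ex=np.array([.682,-.731,0])
for n in('side','top'):
  c=[]
  for k in(0,11):
    im=cv2.imread(f'pics/{n}{k}.png').astype(float);w=np.clip(im[:,:,0]-im[:,:,2]-40,0,60);m=np.zeros_like(w);m[255:340,255:335]=1;w*=m
    cs=cv2.moments(w);c.append((cs['m10']/cs['m00'],cs['m01']/cs['m00']));print(n,k,c[-1],cs['m00'])
    w=(w>0).astype(np.uint8)*255;cv2.imwrite(f'pics/w{n}{k}.png',w)
  a,b=[onz(n,q,45) for q in c];print((b-a).round(1),(b-a)@ex,(a-[551,-307,0])@ex,(b-[551,-307,0])@ex)
"
```

```text
side 0 (278.1388826057453, 313.59319158561414) 8842.0
side 11 (300.619301813252, 296.26809015421117) 11802.0
[ 26.4 -29.6   0. ] 39.66412680407648 -154.90420694607818 -115.24008014200169
top 0 (300.1397738951696, 288.1642685851319) 5838.0
top 11 (318.88949501246884, 270.2577930174564) 6416.0
[ 27.3 -29.4   0. ] 40.08871080149681 -155.651858497858 -115.5631476963612
```

Both views give 40 mm of travel and put the plate centre at -115.4, against -116 for fully in. With the hard stop at 19 N, the tray is in. Now I'll go over the window at height.

Call:
arm_command([
  {"xyz":[0,0,3],"rot":[0,-0.02,0]},
  {"xyz":[0,0,4],"rot":[0,0,0]},
  {"xyz":[0,0,4],"rot":[0,0,0]},
  {"xyz":[0,0,4],"rot":[0,0,0]},
  {"xyz":[0,0,4],"rot":[0,0,0]},
  {"xyz":[0,0,2],"rot":[0,0,0]},
  {"xyz":[0,0,0],"rot":[0,0,0]},
])

```text
time: 14.6
tool_pos: [541.5, -301.0, 198.4]
tcp_rot: [-178.1, 88.8, 135.0]
wrist_force: [0.4, 0.9, -0.5]
opening: 0.6
```

```bash
python3 g.py 0 0 130
```

```text
t 14.6 pos [ 541.5 -301.   198.4] press frame [-10.9  -2.8 198.4] F [ 0.4  0.9 -0.5] Fpress [-0.4  0.9 -0.5] open 0.6 j [-34.   5.  99.   0.  78. -77.]
shift cm [6.82 0.29 1.23] rot [ 0.002 -0.021  0.001]
```

Call:
arm_command([
  {"xyz":[0,0.3,1],"rot":[0,-0.02,0]},
  {"xyz":[2,0,0.2],"rot":[0,0,0]},
  {"xyz":[2,0,0],"rot":[0,0,0]},
  {"xyz":[1,0,0],"rot":[0,0,0]},
  {"xyz":[0,0,0],"rot":[0,0,0]},
])

```text
time: 15.22
tool_pos: [549.6, -305.5, 140.5]
tcp_rot: [-160.0, 89.6, 153.2]
wrist_force: [-0.7, 0.4, 1.1]
opening: 0.3
```

```bash
python3 g.py 0 0 100; python3 -c "
from h import *
a=[cv2.resize(imaging.snapshot(n)[140:320,280:480,::-1],(400,360),interpolation=cv2.INTER_CUBIC) for n in('side','top')]
cv2.imwrite('pics/c12.png',cv2.convertScaleAbs(np.hstack(a),alpha=1.8,beta=20))"
```

```text
t 15.22 pos [ 549.6 -305.5  140.5] press frame [ -2.1   0.  140.5] F [-0.7  0.4  1.1] Fpress [-0.7 -0.2  1.1] open 0.3 j [-34.   8. 101.  -0.  71. -77.]
shift cm [4.05 0.01 0.23] rot [ 0.002 -0.006  0.002]
```

View pics/c12.png

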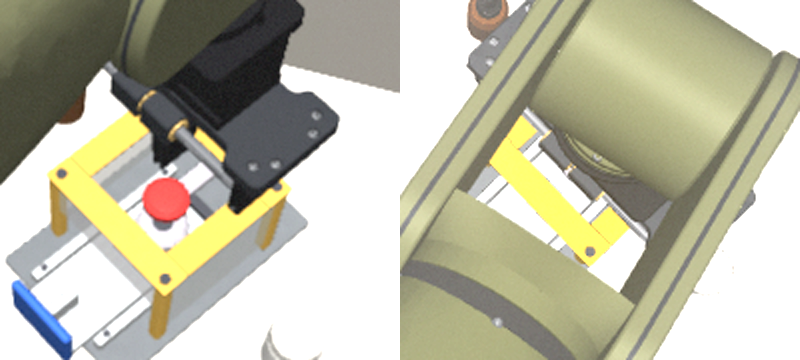

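```bash
python3 -c "
from h import *
s=observe()['tool_pos'];print(s)
for z in(0,5,15,25):print(z,proj('side',s-[0,0,z]),(proj('side',s-[0,0,z])-[280,140])*2)
P=[onz('side',(314-0,0),0)]
"; python3 -c "
import cv2
a=cv2.imread('pics/c12.png')[100:240,100:260];cv2.imwrite('pics/c13.png',cv2.resize(a,None,fx=4,fy=4,interpolation=cv2.INTER_CUBIC))"
```

```text
[ 550.32574924 -305.97570974  142.01150191]
0 [365.15468252 214.8194867 ] [170.30936503 149.6389734 ]
5 [364.88829021 216.68305786] [169.77658041 153.36611571]
15 [364.36433073 220.34846308] [168.72866145 160.69692616]
25 [363.85181681 223.93379987] [167.70363361 167.86759974]
```

View pics/c13.png

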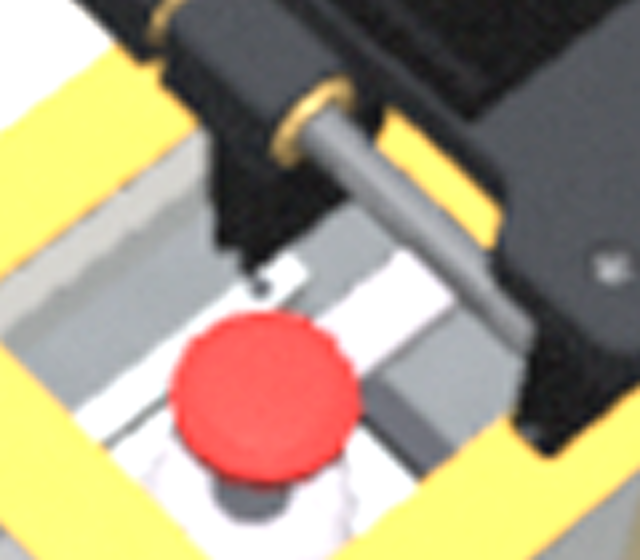

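In the side view the fingertip corner is near (360,221), centred over the pad at (363,239) and well inside the window. It again fits tip ≈ TCP+5. Going down.

Call:
arm_command([
  {"xyz":[1.5,0,0.2],"rot":[0,0,0]},
  {"xyz":[1.5,0,0],"rot":[0,0,0]},
  {"xyz":[0.8,0,0],"rot":[0,0,0]},
])

```text
time: 15.7
tool_pos: [552.9, -308.3, 103.9]
tcp_rot: [-45.0, 89.9, -91.9]
wrist_force: [-0.1, -0.3, -0.1]
opening: 0.2
```

```bash
python3 g.py 0 0 65
```

```text
t 15.7 pos [ 552.9 -308.3  103.9] press frame [  2.3   0.4 103.9] F [-0.1 -0.3 -0.1] Fpress [ 0.2 -0.3 -0.1] open 0.2 j [-34.  10. 102.  -0.  68. -77.]
shift cm [ 3.89 -0.04 -0.23] rot [0.002 0.001 0.001]
```

Call:
arm_command([
  {"xyz":[0.8,0,-0.2],"rot":[0,0,0]},
  {"xyz":[0.8,0,0],"rot":[0,0,0]},
  {"xyz":[0.6,0,0],"rot":[0,0,0]},
])

```text
time: 16.08
tool_pos: [551.1, -306.6, 79.7]
tcp_rot: [-108.6, 89.9, -155.5]
wrist_force: [0.3, -0.4, -0.1]
opening: 0.5
```

```bash
python3 g.py 0 0 65
```

```text
t 16.07 pos [ 551.1 -306.6   79.7] press frame [-0.2  0.3 79.7] F [ 0.3 -0.4 -0.1] Fpress [ 0.5 -0.1 -0.1] open 0.5 j [-34.  11. 103.  -0.  65. -77.]
shift cm [ 1.47 -0.03  0.02] rot [ 0.002 -0.     0.001]
```

Call:
arm_command([
  {"xyz":[0.6,0,0],"rot":[0,0,0]},
  {"xyz":[0.6,0,0],"rot":[0,0,0]},
])

```text
time: 16.32
tool_pos: [550.8, -306.2, 68.2]
tcp_rot: [-155.5, 89.9, 157.7]
wrist_force: [-4.0, 3.4, 6.4]
opening: 0.2
```

```bash
python3 g.py 0 0 60
```

```text
t 16.32 pos [ 550.8 -306.2   68.2] press frame [-0.7  0.4 68.2] F [-4.   3.4  6.4] Fpress [-5.2 -0.6  6.4] open 0.2 j [-34.  12. 104.  -0.  64. -77.]
shift cm [ 0.82 -0.04  0.08] rot [ 0.002 -0.002  0.001]
```

Call:
arm_command([
  {"xyz":[0.5,0,0],"rot":[0,0,0]},
  {"xyz":[0.4,0,0],"rot":[0,0,0]},
])

```text
time: 16.58
tool_pos: [550.8, -306.2, 61.0]
tcp_rot: [-153.1, 89.8, 160.1]
wrist_force: [-4.1, 2.8, 7.5]
opening: 0.4
```

```bash
python3 g.py 0 0 60
```

```text
t 16.57 pos [ 550.8 -306.2   61. ] press frame [-0.7  0.4 61. ] F [-4.1  2.8  7.5] Fpress [-4.8 -1.1  7.5] open 0.4 j [-34.  13. 104.  -0.  64. -77.]
shift cm [ 0.1  -0.04  0.07] rot [ 0.003 -0.003  0.001]
```

Call:
arm_command([
  {"xyz":[0.4,0,0],"rot":[0,0,0]},
  {"xyz":[0.4,0,0],"rot":[0,0,0]},
])

```text
time: 16.82
tool_pos: [551.0, -306.3, 60.3]
tcp_rot: [-154.1, 89.7, 159.0]
wrist_force: [-11.2, 7.6, 23.4]
opening: 0.2
```

```bash
python3 g.py 0 0 60
```

```text
t 16.82 pos [ 551.  -306.3   60.3] press frame [-0.5  0.5 60.3] F [-11.2   7.6  23.4] Fpress [-13.2  -3.   23.4] open 0.2 j [-34.  13. 104.  -0.  64. -77.]
shift cm [ 0.03 -0.05  0.05] rot [ 0.003 -0.005  0.002]
```

Call:
arm_command([
  {"xyz":[0.3,0,0],"rot":[0,0,0]},
  {"xyz":[0.3,0,0],"rot":[0,0,0]},
  {"xyz":[0.3,0,0],"rot":[0,0,0]},
  {"xyz":[0.3,0,0],"rot":[0,0,0]},
])

```text
time: 17.32
tool_pos: [550.9, -306.3, 60.7]
tcp_rot: [-152.4, 89.5, 160.8]
wrist_force: [-6.6, 5.0, 15.3]
opening: 0.2
```

```bash
python3 g.py 0 0 60;  python3 -c "
from h import *
im=imaging.snapshot('side');a=cv2.resize(im[140:320,280:480,::-1],(800,720)[:2] and (660,594),interpolation=cv2.INTER_CUBIC)
cv2.imwrite('pics/c14.png',cv2.convertScaleAbs(a,alpha=1.8,beta=20))"
```

```text
t 17.32 pos [ 550.9 -306.3   60.7] press frame [-0.6  0.4 60.7] F [-6.6  5.  15.3] Fpress [-8.2 -1.4 15.3] open 0.2 j [-34.  13. 104.  -0.  64. -77.]
shift cm [ 0.07 -0.04  0.06] rot [ 0.004 -0.008  0.004]
```

View pics/c14.png

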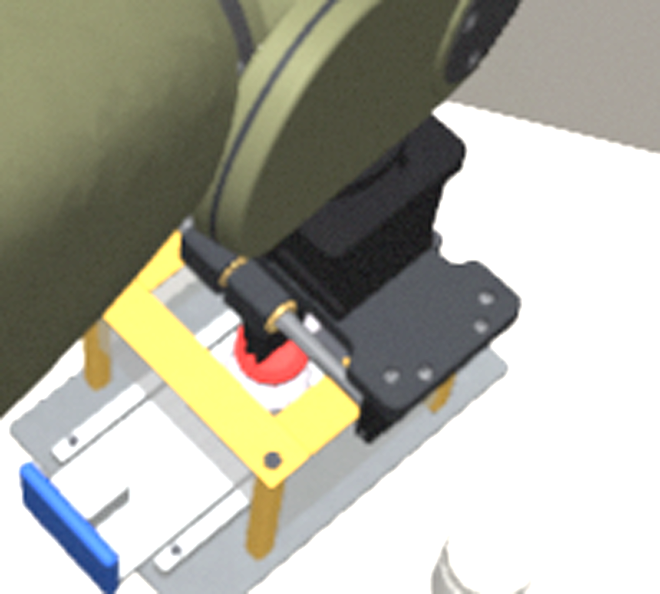

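The pad centre is at about (362,245), 6 px lower, which matches the full 18 mm stroke. I'm holding it there, with the gripper body clear above the guard.

Call:
arm_command([
  {"xyz":[0.35,0,0],"rot":[0,0,0]},
  {"xyz":[0.35,0,0],"rot":[0,0,0]},
  {"xyz":[0.35,0,0],"rot":[0,0,0]},
  {"xyz":[0.35,0,0],"rot":[0,0,0]},
  {"xyz":[0.35,0,0],"rot":[0,0,0]},
  {"xyz":[0.35,0,0],"rot":[0,0,0]},
  {"xyz":[0.35,0,0],"rot":[0,0,0]},
  {"xyz":[0.35,0,0],"rot":[0,0,0]},
  {"xyz":[0.35,0,0],"rot":[0,0,0]},
  {"xyz":[0.35,0,0],"rot":[0,0,0]},
])

```text
time: 18.62
tool_pos: [550.9, -306.3, 60.7]
tcp_rot: [-151.4, 88.9, 162.0]
wrist_force: [-8.7, 5.1, 17.3]
opening: 0.5
```

```bash
python3 g.py 0 0 60
```

```text
t 18.62 pos [ 550.9 -306.3   60.7] press frame [-0.5  0.4 60.7] F [-8.7  5.1 17.3] Fpress [-9.7 -2.9 17.3] open 0.5 j [-34.  13. 103.  -0.  65. -77.]
shift cm [ 0.06 -0.04  0.06] rot [ 0.006 -0.016  0.009]
```

Call:
arm_command([
  {"xyz":[0.35,0,0],"rot":[0,0,0]},
  {"xyz":[0.35,0,0],"rot":[0,0,0]},
  {"xyz":[0.35,0,0],"rot":[0,0,0]},
  {"xyz":[0.35,0,0],"rot":[0,0,0]},
  {"xyz":[0.35,0,0],"rot":[0,0,0]},
  {"xyz":[0.35,0,0],"rot":[0,0,0]},
  {"xyz":[0.35,0,0],"rot":[0,0,0]},
  {"xyz":[0.35,0,0],"rot":[0,0,0]},
  {"xyz":[0.35,0,0],"rot":[0,0,0]},
])

```text
time: 19.75
tool_pos: [550.9, -306.3, 60.7]
tcp_rot: [-151.0, 88.5, 162.4]
wrist_force: [-9.6, 5.1, 17.6]
opening: 0.6
```

Call:
arm_command([
  {"xyz":[-1,0,0],"rot":[0,0,0]},
  {"xyz":[-1,0,0],"rot":[0,0,0]},
  {"xyz":[-1.5,0,0],"rot":[0,0,0]},
  {"xyz":[-2,0,0],"rot":[0,0,0]},
  {"xyz":[-2,0,0],"rot":[0,0,0]},
])

```text
time: 20.38
tool_pos: [552.8, -307.0, 139.0]
tcp_rot: [-150.3, 88.5, 163.1]
wrist_force: [-0.8, -0.6, 0.5]
opening: 0.2
```

```bash
python3 g.py 0 0 150
```

```text
t 20.38 pos [ 552.8 -307.   139. ] press frame [  1.2   1.3 139. ] F [-0.8 -0.6  0.5] Fpress [-0.1 -1.   0.5] open 0.2 j [-34.   9. 100.  -0.  73. -77.]
shift cm [-1.1  -0.15 -0.15] rot [ 0.007 -0.023  0.013]
```

Next I'll go up and back so the whole press is in view.

Call:
arm_command([
  {"xyz":[-3,0,0],"rot":[0,0,0]},
  {"xyz":[-3,0,0],"rot":[0,0,0]},
  {"xyz":[-1.5,0,-3],"rot":[0,0,0]},
  {"xyz":[0,0,-5],"rot":[0,0,0]},
  {"xyz":[0,0,-5],"rot":[0,0,0]},
  {"xyz":[0,0,-5],"rot":[0,0,0]},
  {"xyz":[0,0,-4],"rot":[0,0,0]},
  {"xyz":[0,0,0],"rot":[0,0,0]},
])

```text
time: 21.38
tool_pos: [402.4, -145.2, 232.4]
tcp_rot: [-135.2, 89.3, 178.2]
wrist_force: [0.2, 0.7, -0.3]
opening: 0.5
```

```bash
python3 g.py 0 0 150; python3 -c "
from h import *
for n in('side','top'): cv2.imwrite(f'pics/{n}15.png',imaging.snapshot(n)[:,:,::-1])
ex=np.array([.682,-.731,0])
for n in('side','top'):
  for k in(11,15):
    im=cv2.imread(f'pics/{n}{k}.png').astype(float);w=np.clip(im[:,:,0]-im[:,:,2]-40,0,60);m=np.zeros_like(w);m[255:340,255:335]=1;w*=m
    cs=cv2.moments(w);c=(cs['m10']/cs['m00'],cs['m01']/cs['m00']);print(n,k,c,(onz(n,c,45)-[551,-307,0])@ex)
"; python3 m.py pics/%s15.png|grep -E "red"
```

```text
t 21.38 pos [ 402.4 -145.2  232.4] press frame [-219.7    1.7  232.4] F [ 0.2  0.7 -0.3] Fpress [-0.4  0.6 -0.3] open 0.5 j [-27. -23. 120.  -0.  84. -70.]
shift cm [ 8.07 -0.24 22.03] rot [ 0.006 -0.008  0.008]
side 11 (300.619301813252, 296.26809015421117) -115.24008014200169
side 15 (304.5915868590132, 300.6347436052855) -115.28390252038186
top 11 (318.88949501246884, 270.2577930174564) -115.5631476963612
top 15 (318.8760585065435, 270.2484988452656) -115.56827193386455
side red [362.67621777 239.28414518] [ 548.1 -307.1   76. ] area 349.0
top red [373.90376344 217.06290323] [ 551.6 -306.1   76. ] area 310.0
red (array([ 552.40081789, -307.22485702,   67.55267045]), np.float64(0.9019112845246642))
```

View pics/side15.png

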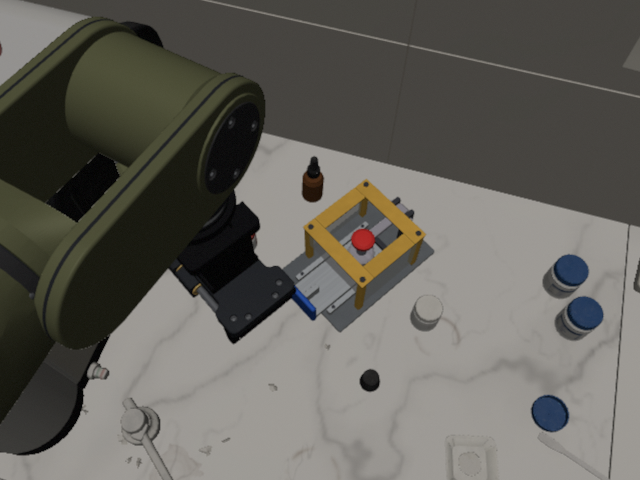

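View pics/top15.png

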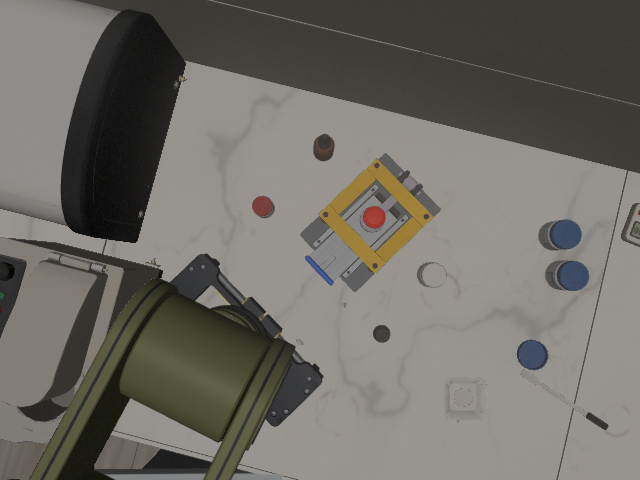

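The pad is back at its rest pixels, (362.7,239.3) side and (373.9,217.1) top. The plate hasn't shifted in the top view, and the bottle, jars and bung are where they were. The arm is clear of everything, so I'm handing in.

```bash
python3 -c "
from cell import finish_job
print(finish_job())"
```

```text
the job is handed in; nothing more can be done
None
```

I pushed the tray in, held the lever pad down for about 3 seconds, let it spring back, and handed the job in at about 21.5 s of the 51 s allowed. No verdict was given.

**What happened**
- **First push missed:** the fingers passed over the blue plate without touching it. Tilting the tool and triangulating showed the real fingertip about 5 mm ahead of the reported TCP, not the stated 25 mm. During the miss the plate stayed put and the wrist force stayed near zero. I then worked from the measured tip.
- **Tray:** on the second try it ran into a hard stop with 19 N of push.
- **Lever:** pressed through the window to its stop and held there from about 16.7 s to 19.8 s, with an upward force of 15–23 N at the wrist.

**Last checks**
- **Pad:** back at its rest position in both views. While held it sat about 6 px lower in the side view, which matches the full 18 mm stroke.
- **Tray:** the top view has it unchanged after the press, with the plate centre at -115.6 mm against -116 mm for fully in. The final side-view centroid is unreliable because the gripper partly hid the plate.
- **Jars, bung and bottle:** all looked unmoved in the top view.
- **Guard:** I saw no sign of contact, in the pictures or the wrist force.

**What disagreed:** the tray travel measured about 40 mm rather than 42 mm. I went by the hard stop and the plate's final position, and put the difference down to calibration error or the tray not starting fully out.

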